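Reject the limit switch with the slack lever

ROBOT

A 6-joint arm with a two-finger parallel gripper is mounted at the origin on a cart in front of the work surface, level with it; the furniture and walls round the work are solid. World frame = base frame: x ahead of the robot, y to its left, z up, the work surface at z = 0. Lengths are in m, angles in rad, forces in N, time in s.
With the tool pointing down it reaches from about 0.425 to 0.95 m from the base axis. Payload 3.5 kg.
Tool frame: the origin (TCP) lies midway between the tips of the shut fingers; the grasp point (between the pads) lies 19 mm behind it (ctrl.pinch_z is the distance from the TCP to the grasp point, in m); z points along the fingers, y is the line along which they close (so a half turn about z gives the same grasp; the last joint's range is limited). The gripper opens to 85 mm and grips with 20 to 120 N. Pads are 22 mm wide; open, the fingers measure 114 mm over their backs; the gripper's body (76 mm by 85 mm) begins 54 mm behind the grasp point. The pads swing forward as they close: fully open they stand 13 mm farther back than shut.
Start: joints at [-1.322, 0.286, 1.577, -0, 1.279, -0.15], TCP at [0.262, -0.622, 0.231] pointing down, gripper open.
Joint ranges: [-2.77, 2.77], [-0.9, 2.22], [0.21, 2.48], [-1.53, 4.67], [0.24, 2.81], [-2.84, 2.84]. Speed limits (rad/s): [2.79, 2.79, 3.14, 3.14, 3.14, 3.14].

INTERFACE

Orientations are given as a unit quaternion [x, y, z, w].
In Python, from plant import get_state, viewer, sign_off, ctrl gives the robot as it stands. The module is installed in compiled form; this text tells all that it offers.
- The arm moves only by the shell command python3 -m handwheel 'ROWS' [FORCE]. ROWS is JSON, a list that holds one entry, the list of rows, each a list of 5 numbers: the finger opening in m, from 0 to 0.0854, then the shift along the tool's x, y, z in m, then the turn about the tool's z in degrees. In form: [[[claw, x, y, z, spin], ...]]. A call has 1 to 12 rows; each row shifts and turns the commanded pose from where the row before left it, along the tool's axes as they then stand; what a row does not reach is not made up. A row lasts 1/12 s, in which the tool goes at most 41.7 mm and 7.16 degrees, less where a joint would pass 70% of its speed; a pose out of reach is approached as far as the arm can. A call is refused whole if a number of a shift passes 0.0417 or a number of a turn 7.16, either way. A call with a gripper value outside its range is refused whole. The fingers move at their own pace and stop on an object; FORCE is the grip in N (left out, the last holds). Time passes only in rows, so rows that do not move let the fingers close. It gives the time, the measured TCP pose, the force, the opening and the grip force at its end, in the units of the state.
- get_state(): the state, without advancing time (a new reading comes with each control period).
- viewer.read_camera(name): name is "scene" or "top" or "wrist"; returns the picture (480x640x3 uint8, blue, green, red); there is no depth.
- viewer.camera_params(name): a dict with "fov_y" (degrees; the focal length in pixels is half the picture's height over the tangent of half this angle, whatever the lens; pixels are square), "cx", "cy" (the principal point, pixels), "xyz" and "attitude" of the camera in the world; the wrist camera has in their place "hand_eye" (4x4, takes a point from camera to tool coordinates, whose origin is the TCP and whose axes are the flange's). Camera axes: x right, y up, looking along -z (the intrinsics and any distortion apply to the point x, -y, -z); pixel columns grow to the right and rows downward; lengths in m; the calibration is good to about 2 mm. A picture is of the moment at which its call begins: read the wrist's pose just before it. camera_params takes no time and is no camera call.
- sign_off(): hands the job in; it is judged then, once.
Trained networks look in the newest picture that a camera, given by its name, has taken for a name from the list of things; names that differ only in an ending like _2 or _b are one class to them, and where a whole thing is asked for, a point or a joint stands for the part that bears it (a point fixed in the world has none). Each returns a list of dicts, best first, with "confidence" (0 to 1); they miss things now and then, are a little off and sometimes report something else, mostly with a low value. They report only what shows in the picture. A call takes as long as a camera call.
- viewer.look_for(camera, name): "extent" ([left, top, width, height] as shares, 0 to 1, of the picture: columns of its width, rows of its height, round what is visible of it).
- viewer.outline_of(camera, name): "mask" (480x640 bool, what is visible of it) and "extent" ([left, top, width, height] as shares, 0 to 1, of the picture: columns of its width, rows of its height, round what is visible of it).
- viewer.pinpoint(camera, name): "xy" ([column, row] as shares, 0 to 1, of the picture: columns of its width, rows of its height: a listed point, or the origin of a listed thing).
The state is a dict: "time": time; "qpos": joint angles; "dq": joint speeds; "joint_efforts": joint torques, N m; "eef_pos": TCP position; "tcp_rot": TCP orientation; "contact_force": force on the tool from outside, world axes, zero at the start; "wrist_torque": the same for the moment, N m; "opening": opening from 0.0 (shut) to 1.0 (fully open); "finger_force": force on a finger pad.
Only numpy, scipy, OpenCV 4.12 (cv2) and the standard library are available. Lean on these libraries where they do the work, as an engineer would, in place of code of your own. Each camera call takes 0.05 s, during which the arm holds its last target. There are 200 camera calls.

TASK

Check the two roller-lever limit switches for play, the left-hand one first: rock each one's lever well over to the left and then well over to the right (some 15 degrees each way) and feel whether it springs back or is slack. When both have been tried, stand the one with the slack lever upright in the red reject tray; leave the sound one standing where it is, and do not disturb anything else or knock a switch over.

Things in the scene. Friction and masses are not known exactly. Their poses are not given: they have to be found in the camera images.
- switch_a: grey limit switch, loose, 0.6 to 0.9 kg, twin of the other one. Steel foot 8 thick, 110 wide (y), x -50 to +40; on it a body 40 (x) by 46 (y) centred on the origin, top at z 95: grip it across y, 65 to 75 above the underside. Yellow-roller lever in front (-x, towards the robot), black cable gland at the back. Origin: underside, below the body; y to the left, z up
- switch_b: grey limit switch, loose, 0.6 to 0.9 kg, twin of the other one. Steel foot 8 thick, 110 wide (y), x -50 to +40; on it a body 40 (x) by 46 (y) centred on the origin, top at z 95: grip it across y, 65 to 75 above the underside. Yellow-roller lever in front (-x, towards the robot), black cable gland at the back. Origin: underside, below the body; y to the left, z up
- lever_a (a joint): rad; lever of switch_a, hinged at x -34, z 50; 0 upright, + leans to the switch's +y (left seen from the robot), stops at +-0.5. Sound or slack, not told: a sound lever needs about 1.5 N at the roller for 0.2 rad and springs straight back upright when let go; a slack one swings freely (0.3 N) and stays leaning where it is left
- lever_b (a joint): rad; lever of switch_b, hinged at x -34, z 50; 0 upright, + leans to the switch's +y (left seen from the robot), stops at +-0.5. Sound or slack, not told: a sound lever needs about 1.5 N at the roller for 0.2 rad and springs straight back upright when let go; a slack one swings freely (0.3 N) and stays leaning where it is left
- roller_a (a point): centre of the yellow roller (20 diameter, 14 long along x) on the lever of switch_a, 42 from the hinge; lever upright: 92 above the underside, 40 in front (-x) of the switch's origin, roller's back 13 clear of the body's front face
- roller_b (a point): centre of the yellow roller (20 diameter, 14 long along x) on the lever of switch_b, 42 from the hinge; lever upright: 92 above the underside, 40 in front (-x) of the switch's origin, roller's back 13 clear of the body's front face
- reject_tray: red open tray fixed to the worktop, 190 (x) by 200 (y), 32 high to 36 with its round rim, walls 5 and floor 5 thick, white label plate in front. Origin: underside, centre; x to the back, z up
- contactor: bystander: contactor, cream below and black above, 74x45x75, loose. Origin: centre of the underside
- screwdriver: bystander: red insulated screwdriver 191 long, 30 high, lying loose, blade to its +x. Origin: underside, middle of the length

How it is judged:
By the outcome, as a careful person would: the job done as asked, in the order asked, and still so for the second after the job is handed in, with the robot touching nothing.
It also fails if it takes over 58 s, if anything falls off the work surface, if the arm or the gripper's body presses on something with over 40 N, if the wrist force passes 120 N, or if a joint passes its speed limit or range.

## Working session

There is one attempt and no reset: what is moved stays moved. The work goes in short steps, Python scripts to look and compute and a shell command to move; the robot and the scene stay as the last step left them, time stands still between calls to the robot, and variables do not carry over. Pictures are saved under pics/ and viewed, at most 13 in all, crops included, and the job is handed in when it is done.

```bash
mkdir -p pics
cat > h.py <<'E'
import numpy as np, cv2
from scipy.spatial.transform import Rotation as R
from plant import get_state, viewer, sign_off, ctrl
def ray(cam,u,v,st=None):
    p=viewer.camera_params(cam); f=240/np.tan(np.radians(p['fov_y'])/2)
    d=np.array([(u-p['cx'])/f,-(v-p['cy'])/f,-1.])
    if 'hand_eye' in p:
        H=np.array(p['hand_eye']); Rt=R.from_quat(st['tcp_rot']).as_matrix()
        return Rt@H[:3,3]+np.array(st['eef_pos']), Rt@H[:3,:3]@d
    a=np.array(p['attitude']); M=a if a.shape==(3,3) else R.from_quat(a).as_matrix()
    return np.array(p['xyz']),M@d
def atz(cam,u,v,z,st=None):
    o,d=ray(cam,u,v,st); return o+d*(z-o[2])/d[2]
E
python3 - <<'E'
from h import *
for c in ('scene','top','wrist'): print(c,viewer.camera_params(c))
s=get_state();print(s)
a=viewer.read_camera('scene');b=viewer.read_camera('top')
cv2.imwrite('pics/scene.png',a);cv2.imwrite('pics/top.png',b)
for c in('scene','top'):
  for n,z in(('switch_a',0),('roller_a',.092),('reject_tray',0),('contactor',0),('screwdriver',0)):
    for r in viewer.pinpoint(c,n)[:3]:
      u,v=r['xy'][0]*640,r['xy'][1]*480
      print(c,n,round(r['confidence'],2),round(u),round(v),atz(c,u,v,z).round(3))
print(get_state()['time'])
E
```

```text
scene {'fov_y': 55.03001704010167, 'cx': 313.98955902459556, 'cy': 237.83308814329382, 'xyz': array([0.24467373, 0.5928741 , 0.80346308]), 'attitude': array([-0.08784217,  0.36380607,  0.89508658, -0.24238177])}
top {'fov_y': 54.87396537692403, 'cx': 316.5513936329649, 'cy': 234.8512793003744, 'xyz': array([0.53858781, 0.01225331, 0.92711978]), 'attitude': array([-0.02529639,  0.03799385,  0.71019972, -0.70251898])}
wrist {'fov_y': 65.0487301747738, 'cx': 316.2574355437599, 'cy': 239.76489351296203, 'hand_eye': array([[ 7.03807457e-04,  9.48108727e-01,  3.17945509e-01,
         8.17131455e-02],
       [ 9.99999645e-01, -8.14910711e-04,  2.16441959e-04,
        -1.40883828e-03],
       [ 4.64307711e-04,  3.17945244e-01, -9.48108963e-01,
        -1.43941779e-01],
       [ 0.00000000e+00,  0.00000000e+00,  0.00000000e+00,
         1.00000000e+00]])}
{'time': 0.0, 'qpos': array([-1.32199870e+00,  2.87212924e-01,  1.57819316e+00, -5.04468930e-06,
        1.27862841e+00, -1.50025197e-01]), 'dq': array([ 6.86781128e-05,  2.20247569e-04, -7.51692702e-04, -1.41063412e-03,
       -1.25051439e-
[... 472 characters left out ...]
2048491}
scene switch_a 0.8 293 373 [0.475 0.242 0.   ]
scene switch_a 0.62 378 215 [ 0.517 -0.239  0.   ]
scene switch_a 0.34 312 358 [0.459 0.196 0.   ]
scene roller_a 0.65 400 190 [ 0.478 -0.253  0.092]
scene roller_a 0.45 311 360 [0.435 0.246 0.092]
scene reject_tray 0.77 324 279 [0.535 0.013 0.   ]
scene contactor 0.64 229 271 [0.729 0.103 0.   ]
scene screwdriver 0.66 292 200 [ 0.735 -0.174  0.   ]
top switch_a 0.85 193 306 [0.484 0.241 0.   ]
top roller_a 0.56 179 336 [0.437 0.242 0.092]
top roller_a 0.54 443 309 [ 0.477 -0.23   0.092]
top reject_tray 0.76 312 280 [0.532 0.004 0.   ]
top contactor 0.73 259 183 [0.729 0.111 0.   ]
top screwdriver 0.76 398 185 [ 0.722 -0.173  0.   ]
0.6
```

View pics/scene.png

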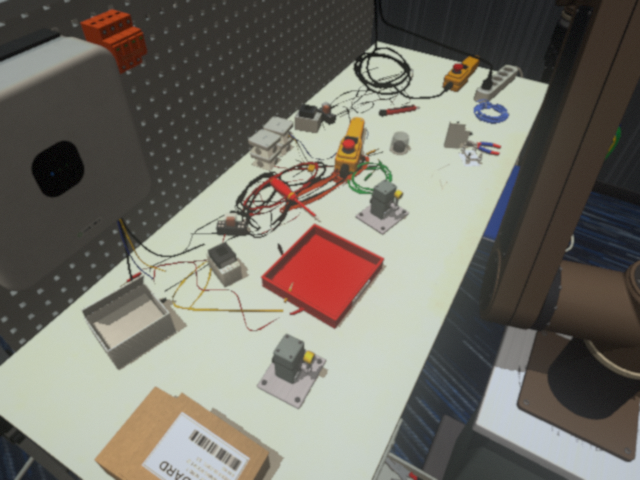

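View pics/top.png

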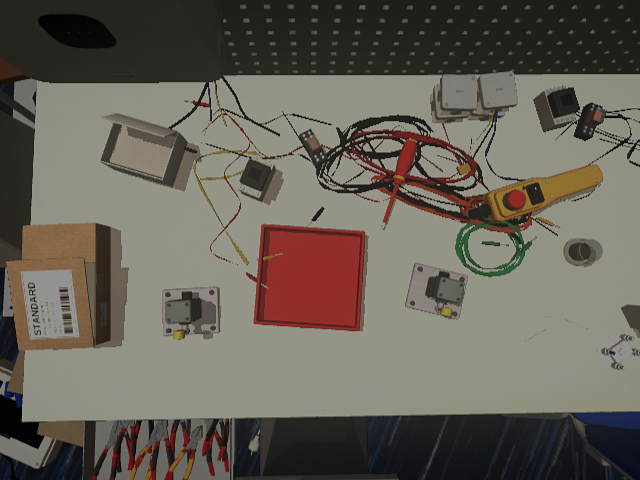

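The top view shows the left switch at about (190,310), square to the table, with its roller at (179,336). The right switch is at (437,290), slightly turned, with its roller at (446,311). The tray lies between them around (312,280). I'll pass over the right switch for a close look on the way to the left one.

```bash
python3 -m handwheel '[[[0.06,0.0225,-0.032,0,5.7],[0.06,0.0225,-0.032,0,5.7],[0.06,0.0225,-0.032,0,5.7],[0.06,0.0225,-0.032,0,5.7],[0.06,0.0225,-0.032,0,0],[0.06,0.0225,-0.032,0,0],[0.06,0.0225,-0.032,0,0],[0.06,0.0225,-0.032,0,0],[0.06,0.0225,-0.032,0,0],[0.06,0.0225,-0.032,0,0],[0.06,0.0225,-0.032,0,0],[0.06,0,0,0,0]]]'
cat > look.py <<'E'
from h import *
import sys
s=get_state();im=viewer.read_camera('wrist');cv2.imwrite('pics/'+sys.argv[1]+'.png',im)
print(s['time'],s['eef_pos'].round(4),R.from_quat(s['tcp_rot']).as_euler('xyz',degrees=True).round(2),s['contact_force'].round(2),s['opening'].round(3))
for n,z in(('switch_a',0),('roller_a',.092)):
  for r in viewer.pinpoint('wrist',n)[:2]:
    u,v=r['xy'][0]*640,r['xy'][1]*480
    print(n,round(r['confidence'],2),round(u),round(v),atz('wrist',u,v,z,s).round(4))
for r in viewer.outline_of('wrist','roller_a')[:1]:
  vs,us=np.nonzero(r['mask']);print('rollermask',us.mean(),vs.mean(),us.min(),us.max(),vs.min(),vs.max(),atz('wrist',us.mean(),vs.mean(),.095,s).round(4))
E
python3 look.py w1
```

```text
time: 1.6
eef_pos: [0.4774, -0.2474, 0.2317]
tcp_rot: [1.0, 0.004, 0.001, -0.001]
contact_force: [-0.1, -0.0, -0.3]
opening: 0.7
finger_force: 0.0Traceback (most recent call last):
  File "look.py", line 4, in <module>
    print(s['time'],s['eef_pos'].round(4),R.from_quat(s['tcp_rot']).as_euler('xyz',degrees=True).round(2),s['contact_force'].round(2),s['opening'].round(3))
                                                                                                                                      ^^^^^^^^^^^^^^^^^^
AttributeError: 'float' object has no attribute 'round'
```

```bash
sed -i "s/s\['opening'\].round(3)/s['opening']/" look.py; python3 look.py w1
```

```text
1.65 [ 0.4762 -0.2497  0.2316] [-1.8e+02 -3.0e-02  3.7e-01] [-0.52 -0.64 -0.78] 0.7005842468791763
switch_a 0.77 310 161 [ 0.5132 -0.2418  0.    ]
roller_a 0.72 297 227 [ 0.473  -0.2337  0.092 ]
rollermask 298.20933333333335 219.204 285 311 200 237 [ 0.4799 -0.2344  0.095 ]
```

View pics/w1.png

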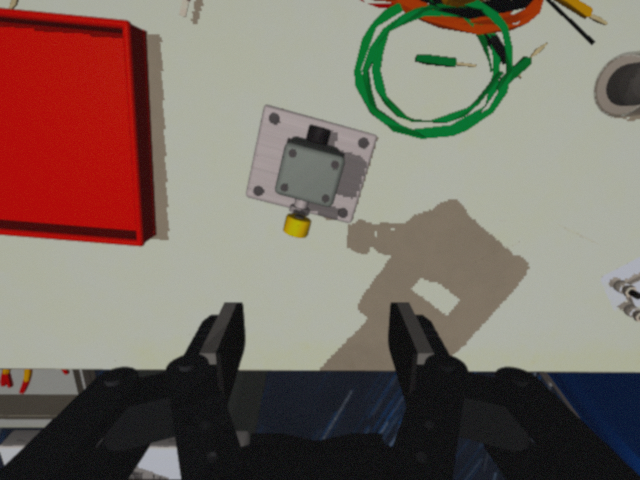

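The picture shows the right switch with its foot at (312,162), turned about -11°, and its roller at (297,227), upright. The area round it is clear. Next is the left switch.

```bash
python3 -m handwheel '[[[0.06,0,-0.041,0,0],[0.06,0,-0.041,0,0],[0.06,0,-0.041,0,0],[0.06,0,-0.041,0,0],[0.06,0,-0.041,0,0],[0.06,0,-0.041,0,0],[0.06,0,-0.041,0,0],[0.06,0,-0.041,0,0],[0.06,0,-0.041,0,0],[0.06,0,-0.041,0,0],[0.06,0,-0.041,0,0],[0.06,0,-0.041,0,0]]]'
python3 -m handwheel '[[[0.06,-0.012,0,0.03,0],[0.06,0,0,0.03,0],[0.06,0,0,0,0]]]'
python3 look.py w2
```

```text
time: 2.85
eef_pos: [0.4747, 0.24, 0.2316]
tcp_rot: [1.0, -0.001, 0.0, 0.0]
contact_force: [0.5, -0.1, 0.7]
opening: 0.7
finger_force: 0.0
time: 3.1
eef_pos: [0.4585, 0.2378, 0.1651]
tcp_rot: [1.0, 0.0, -0.006, 0.002]
contact_force: [-1.1, -1.1, -0.6]
opening: 0.704
finger_force: 0.0
3.1 [0.4585 0.2378 0.1651] [1.798e+02 6.500e-01 2.000e-02] [-1.13 -1.11 -0.61] 0.7035635111919365
switch_a 0.67 305 186 [0.4806 0.248  0.    ]
roller_a 0.88 310 276 [0.4421 0.243  0.092 ]
rollermask 308.45094806265456 272.42291838417145 293 324 248 294 [0.4457 0.2437 0.095 ]
```

View pics/w2.png

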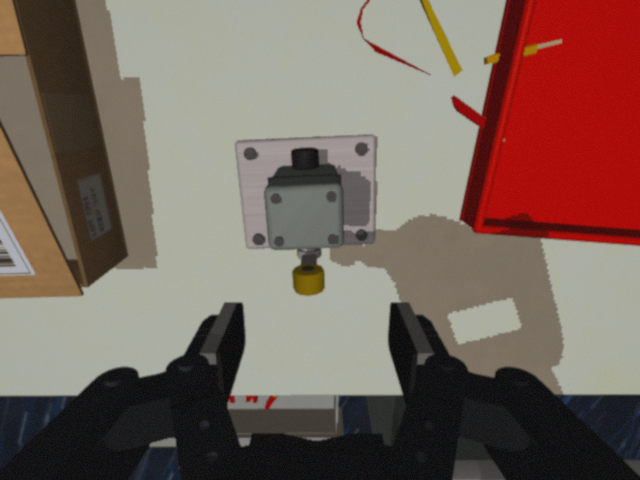

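The left switch stands at about (305,190), nearly square, with its roller at (309,280). I'll straddle the roller with the open fingers.

```bash
python3 -m handwheel '[[[0.06,-0.015,-0.0015,0.01,0],[0.06,-0.014,-0.0015,0.02,0],[0.06,0,0,0.022,0],[0.06,0,0,0.022,0],[0.06,0,0,0.022,0],[0.06,0,0,0,0],[0.06,0,0,0,0],[0.06,0,0,0,0]]]'
python3 look.py w3
```

```text
time: 3.97
eef_pos: [0.4354, 0.2426, 0.0778]
tcp_rot: [1.0, -0.0, 0.002, -0.001]
contact_force: [-0.1, 0.9, -0.5]
opening: 0.702
finger_force: 0.0
3.9667 [0.4354 0.2426 0.0778] [-1.7993e+02 -2.2000e-01 -1.0000e-02] [-0.12  0.86 -0.48] 0.7021456703542196
switch_a 0.96 308 177 [0.4815 0.2487 0.    ]
roller_a 0.96 318 319 [0.4401 0.2432 0.092 ]
rollermask 316.6463376296762 312.18201823325995 291 343 270 348 [0.4449 0.2437 0.095 ]
```

View pics/w3.png

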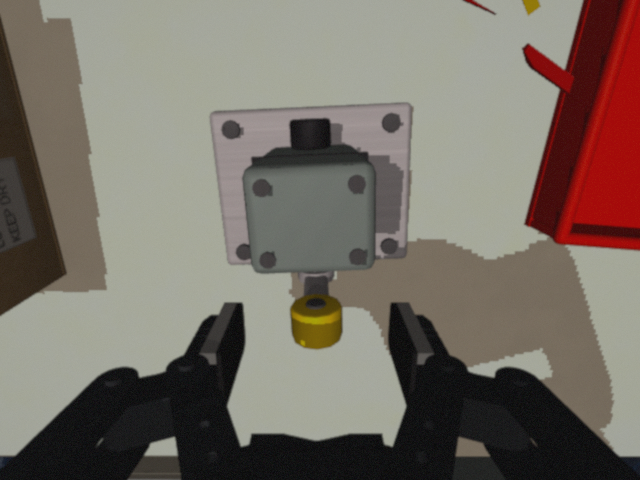

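The roller at (317,320) is centred between the fingers, which show at columns 243 and 390. First I'll rock it left.

```bash
python3 -m handwheel '[[[0.06,0,-0.009,0,0],[0.06,0,-0.007,0,0],[0.06,0,-0.004,0,0],[0.06,0,-0.004,0,0],[0.06,0,-0.004,0,0],[0.06,0,-0.0025,0,0],[0.06,0,-0.0025,0,0],[0.06,0,0,0,0],[0.06,0,0,0,0],[0.06,0,0,0,0]]]'
python3 look.py w4
python3 -m handwheel '[[[0.06,0,0.003,0,0],[0.06,0,0.006,0,0],[0.06,0,0.012,0,0],[0.06,0,0.012,0,0],[0.06,0,0,0,0],[0.06,0,0,0,0],[0.06,0,0,0,0]]]'
python3 look.py w5
```

```text
time: 5.0
eef_pos: [0.4331, 0.2752, 0.0752]
tcp_rot: [1.0, 0.0, -0.0, 0.0]
contact_force: [-1.2, -2.1, 1.6]
opening: 0.704
finger_force: 1.0
5.0 [0.4331 0.2752 0.0752] [1.7998e+02 3.0000e-02 4.0000e-02] [-1.18 -2.15  1.62] 0.703600129064389
switch_a 0.59 365 174 [0.4807 0.2483 0.    ]
roller_a 0.77 370 318 [0.4399 0.2561 0.092 ]
rollermask 371.70697100555213 309.53423812461443 343 402 269 345 [0.4453 0.256  0.095 ]
time: 5.78
eef_pos: [0.4335, 0.2422, 0.0755]
tcp_rot: [1.0, -0.0, 0.0, -0.0]
contact_force: [0.0, 0.3, 0.1]
opening: 0.699
finger_force: 0.0
5.7833 [0.4335 0.2422 0.0755] [-1.7997e+02 -3.0000e-02 -1.0000e-02] [0.01 0.32 0.08] 0.6985365566692527
switch_a 0.87 305 174 [0.4814 0.2498 0.    ]
roller_a 0.82 316 321 [0.4389 0.2438 0.092 ]
rollermask 314.24743777452414 311.2178623718887 286 340 268 348 [0.4448 0.2442 0.095 ]
```

The left lever was pushed 12.6 mm (0.30 rad) with about 2 N, and the roller sprang back to centre. Next I'll rock it right.

```bash
python3 -m handwheel '[[[0.06,0,0.009,0,0],[0.06,0,0.007,0,0],[0.06,0,0.004,0,0],[0.06,0,0.004,0,0],[0.06,0,0.004,0,0],[0.06,0,0.0025,0,0],[0.06,0,0.0025,0,0],[0.06,0,0,0,0],[0.06,0,0,0,0],[0.06,0,0,0,0]]]'
python3 look.py w6
python3 -m handwheel '[[[0.06,0,-0.003,0,0],[0.06,0,-0.006,0,0],[0.06,0,-0.012,0,0],[0.06,0,-0.012,0,0],[0.06,0,0,0,0],[0.06,0,0,0,0],[0.06,0,0,0,0]]]'
python3 look.py w7
```

```text
time: 6.82
eef_pos: [0.4336, 0.2097, 0.0755]
tcp_rot: [1.0, 0.0, 0.0, -0.0]
contact_force: [1.0, 1.9, 0.3]
opening: 0.702
finger_force: 1.1
6.8167 [0.4336 0.2097 0.0755] [-1.7998e+02 -4.0000e-02  5.0000e-02] [1.04 1.85 0.31] 0.701536885655588
switch_a 0.94 254 175 [0.4808 0.2473 0.    ]
roller_a 0.69 268 315 [0.4417 0.2296 0.092 ]
rollermask 260.46026894865525 307.38630806845964 229 290 268 344 [0.4465 0.2317 0.095 ]
time: 7.6
eef_pos: [0.4329, 0.2426, 0.075]
tcp_rot: [1.0, 0.001, -0.0, 0.0]
contact_force: [-0.1, -0.4, -0.9]
opening: 0.705
finger_force: 0.0
7.6 [0.4329 0.2426 0.075 ] [1.7996e+02 4.0000e-02 1.1000e-01] [-0.09 -0.4  -0.92] 0.7050346172654678
switch_a 0.97 309 177 [0.4792 0.248  0.    ]
roller_a 0.58 317 318 [0.44   0.2438 0.092 ]
rollermask 316.4010182689428 310.59838274932616 290 343 268 347 [0.4448 0.2439 0.095 ]
```

The lever came back from both sides, so the left switch is sound. The right switch is next.

```bash
python3 -m handwheel '[[[0.06,0,0,-0.03,0],[0.06,0,0,-0.03,0],[0.06,0,0,-0.03,0],[0.06,0.005,0.035,0,0],[0.06,0.005,0.04,0,0],[0.06,0.005,0.04,0,0],[0.06,0.005,0.04,0,0],[0.06,0.005,0.04,0,0],[0.06,0.005,0.04,0,0],[0.06,0.005,0.04,0,0],[0.06,0.002,0.04,0,0],[0.06,0,0.04,0,0]]]'
python3 -m handwheel '[[[0.06,0,0.04,0,0],[0.06,0,0.04,0,0],[0.06,0,0.04,0,0],[0.06,0,0.04,0,0],[0.06,0,0,0,5.5],[0.06,0,0,0,5.5],[0.06,0,0,0,0],[0.06,0,0,0,0]]]'
python3 look.py w8
cat > foot.py <<'E'
from h import *
s=get_state();viewer.read_camera('wrist')
r=viewer.outline_of('wrist','switch_a')[0];m=r['mask']
vs,us=np.nonzero(m);P=np.array([atz('wrist',u,v,.008,s)[:2] for u,v in zip(us,vs)],np.float32)
print(r['confidence'],cv2.minAreaRect(P*1000))
E
python3 foot.py
```

```text
time: 8.8
eef_pos: [0.4704, -0.1149, 0.1656]
tcp_rot: [1.0, 0.0, 0.0, 0.0]
contact_force: [0.4, 0.8, 0.5]
opening: 0.704
finger_force: 0.0
time: 9.47
eef_pos: [0.4703, -0.2727, 0.1651]
tcp_rot: [0.996, -0.095, -0.0, -0.0]
contact_force: [-1.1, 1.7, -0.5]
opening: 0.7
finger_force: 0.0
9.4667 [ 0.4703 -0.2727  0.1651] [-1.7999e+02  2.0000e-02 -1.0850e+01] [-1.08  1.74 -0.51] 0.7002084612066033
switch_a 0.57 271 170 [ 0.5136 -0.2424  0.    ]
roller_a 0.74 254 257 [ 0.4749 -0.2334  0.092 ]
rollermask 256.26430722891564 251.1769578313253 237 275 226 273 [ 0.4791 -0.2362  0.095 ]Traceback (most recent call last):
  File "foot.py", line 4, in <module>
    vs,us=np.nonzero(m);P=np.array([atz('wrist',u,v,.008,s)[:2] for u,v in zip(us,vs)],np.float32)
                                    ~~~^^^^^^^^^^^^^^^^^^^^
  File "h.py", line 13, in atz
    o,d=ray(cam,u,v,st); return o+d*(z-o[2])/d[2]
        ~~~^^^^^^^^^^^^
  File "h.py", line 5, in ray
    p=viewer.camera_params(cam); f=240/np.tan(np.radians(p['fov_y'])/2)
ValueError: time passes only in moves, steps and waits
```

View pics/w8.png

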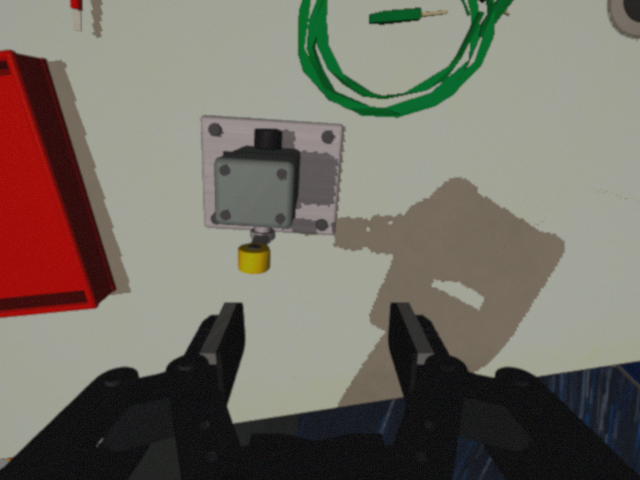

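The right switch's foot spans (202,116) to (343,124), so it is turned about 3.5° more than the tool. Its roller is at (254,258), 4 cm left of the tool, so I'll turn a little and straddle it.

```bash
python3 -m handwheel '[[[0.06,0,0,0,3.5],[0.06,-0.005,-0.019,0,0],[0.06,-0.005,-0.019,0,0],[0.06,0,0,0.02,0],[0.06,0,0,0.035,0],[0.06,0,0,0.025,0],[0.06,0,0,0.01,0],[0.06,0,0,0,0],[0.06,0,0,0,0],[0.06,0,0,0,0]]]'
python3 look.py w9
```

```text
time: 10.6
eef_pos: [0.4718, -0.2341, 0.0772]
tcp_rot: [0.992, -0.126, 0.001, 0.001]
contact_force: [0.6, -0.0, 0.4]
opening: 0.705
finger_force: 0.0
10.6 [ 0.4718 -0.2341  0.0772] [179.92  -0.18 -14.44] [ 0.58 -0.03  0.41] 0.7049142742431136
switch_a 0.78 311 183 [ 0.5138 -0.2406  0.    ]
switch_a 0.56 313 324 [ 0.4216 -0.2183  0.    ]
roller_a 0.87 315 327 [ 0.4736 -0.2328  0.092 ]
```

View pics/w9.png

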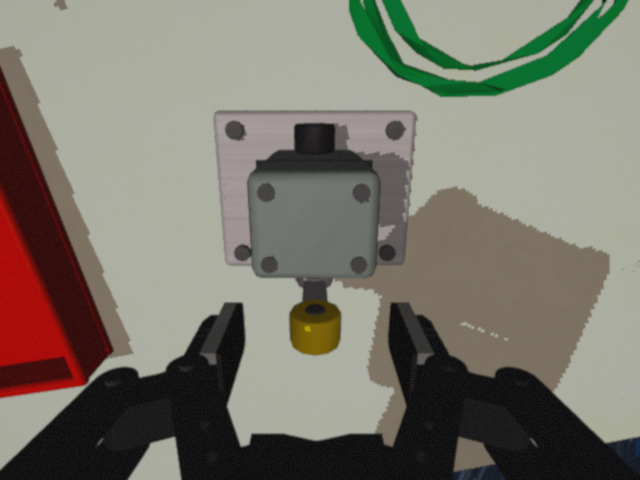

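The tool is square to the right switch, and its roller at (315,328) is centred between the fingers. Now I'll rock it left.

```bash
python3 -m handwheel '[[[0.06,0,-0.009,0,0],[0.06,0,-0.007,0,0],[0.06,0,-0.004,0,0],[0.06,0,-0.003,0,0],[0.06,0,-0.003,0,0],[0.06,0,-0.003,0,0],[0.06,0,-0.002,0,0],[0.06,0,-0.002,0,0],[0.06,0,0,0,0],[0.06,0,0,0,0],[0.06,0,0,0,0]]]'
python3 look.py w10
python3 -m handwheel '[[[0.06,0,0.003,0,0],[0.06,0,0.006,0,0],[0.06,0,0.012,0,0],[0.06,0,0.012,0,0],[0.06,0,0,0,0],[0.06,0,0,0,0],[0.06,0,0,0,0]]]'
python3 look.py w11
```

```text
time: 11.72
eef_pos: [0.4787, -0.2013, 0.0753]
tcp_rot: [0.992, -0.126, -0.0, -0.0]
contact_force: [-0.3, 0.3, 0.4]
opening: 0.7
finger_force: 0.0
11.7167 [ 0.4787 -0.2013  0.0753] [-1.7999e+02  1.0000e-02 -1.4460e+01] [-0.3   0.33  0.43] 0.6999945369635292
switch_a 0.73 373 180 [ 0.5136 -0.2433  0.    ]
roller_a 0.73 369 322 [ 0.4784 -0.2212  0.092 ]
rollermask 370.2001241079739 314.92305305615884 342 402 276 351 [ 0.4833 -0.2222  0.095 ]
time: 12.5
eef_pos: [0.4703, -0.2336, 0.0753]
tcp_rot: [0.992, -0.126, -0.0, -0.0]
contact_force: [-0.5, 0.6, 0.2]
opening: 0.703
finger_force: 0.0
12.5 [ 0.4703 -0.2336  0.0753] [-1.7998e+02  1.0000e-02 -1.4510e+01] [-0.49  0.56  0.16] 0.7028871604955785
switch_a 0.58 315 181 [ 0.513  -0.2427  0.    ]
roller_a 0.87 277 325 [ 0.4777 -0.2188  0.092 ]
rollermask 287.1565138721351 314.37032569360673 254 332 276 350 [ 0.4828 -0.2245  0.095 ]
```

The roller stayed at column 277, so this lever is slack. Now I'll rock it right.

```bash
python3 -m handwheel '[[[0.06,0,0.004,0,0],[0.06,0,0.004,0,0],[0.06,0,0.004,0,0],[0.06,0,0.004,0,0],[0.06,0,0.004,0,0],[0.06,0,0.004,0,0],[0.06,0,0.003,0,0],[0.06,0,0.003,0,0],[0.06,0,0.003,0,0],[0.06,0,0,0,0],[0.06,0,0,0,0]]]'
python3 look.py w12
python3 -m handwheel '[[[0.06,0,-0.003,0,0],[0.06,0,-0.006,0,0],[0.06,0,-0.012,0,0],[0.06,0,-0.012,0,0],[0.06,0,0,0,0],[0.06,0,0,0,0]]]'
python3 look.py w13
```

```text
time: 13.62
eef_pos: [0.4622, -0.2653, 0.0753]
tcp_rot: [0.992, -0.126, -0.0, 0.0]
contact_force: [0.7, -0.2, 0.6]
opening: 0.699
finger_force: 0.0
13.6167 [ 0.4622 -0.2653  0.0753] [ 1.800e+02  1.000e-02 -1.446e+01] [ 0.69 -0.15  0.61] 0.6990679253993703
switch_a 0.94 255 179 [ 0.5146 -0.2407  0.    ]
roller_a 0.78 265 326 [ 0.4704 -0.246   0.092 ]
rollermask 262.49749687108886 314.51439299123905 229 292 276 350 [ 0.4769 -0.2473  0.095 ]
time: 14.32
eef_pos: [0.4707, -0.232, 0.0752]
tcp_rot: [0.992, -0.125, -0.0, -0.0]
contact_force: [0.6, -0.2, -0.4]
opening: 0.704
finger_force: 0.0
14.3167 [ 0.4707 -0.232   0.0752] [ 1.800e+02  1.000e-02 -1.433e+01] [ 0.61 -0.17 -0.41] 0.7042980874568534
switch_a 0.63 315 180 [ 0.5139 -0.2413  0.    ]
roller_a 0.65 356 323 [ 0.4714 -0.2467  0.092 ]
rollermask 348.2538438347905 313.85107024419653 301 382 276 350 [ 0.4778 -0.245   0.095 ]
```

View pics/w13.png

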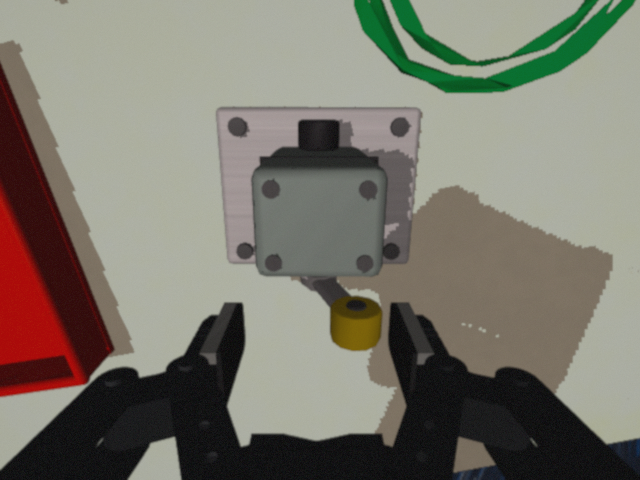

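The roller stays leaning right at (356,323), so the slack lever is confirmed. I'll go over the body and down to grip it.

```bash
python3 -m handwheel '[[[0.06,0,0,-0.03,0],[0.06,0,0,-0.03,0],[0.085,0,0,-0.01,0],[0.085,0.022,0,0,0],[0.085,0.022,0,0,0],[0.085,0,0,0,0],[0.085,0,0,0,0],[0.085,0,0,0.036,0],[0.085,0,0,0.036,0],[0.085,0,0,0.016,0],[0.085,0,0,0.008,0],[0.085,0,0,0,0]]]'
python3 -c "
from h import *
s=get_state();im=viewer.read_camera('wrist');cv2.imwrite('pics/w14.png',im);print(s['eef_pos'],s['contact_force'])"
```

```text
time: 15.52
eef_pos: [0.5108, -0.243, 0.0466]
tcp_rot: [0.992, -0.126, -0.003, -0.001]
contact_force: [-1.3, 0.2, 0.8]
opening: 0.997
finger_force: 0.0
[ 0.51080575 -0.24297016  0.0465913 ] [-1.31606206  0.24540377  0.75805205]
```

View pics/w14.png

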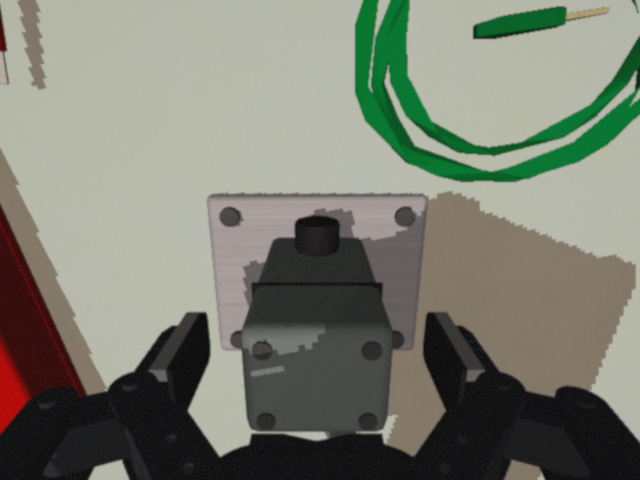

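The body (columns 245–388) is centred between the fingers. I'll close and lift.

```bash
python3 -m handwheel '[[[0.02,0,0,0,0],[0.02,0,0,0,0],[0.02,0,0,0,0],[0.02,0,0,0,0],[0.02,0,0,0,0],[0.02,0,0,0,0],[0.02,0,0,0,0],[0.02,0,0,0,0]]]' 60
python3 -m handwheel '[[[0.02,0,0,-0.01,0],[0.02,0,0,-0.025,0],[0.02,0,0,-0.03,0],[0.02,0,0,-0.015,0],[0.02,0,0,0,0],[0.02,0,0,0,0],[0.02,0,0,0,0]]]'
python3 - <<'E'
from h import *
im=viewer.read_camera('top')
r=viewer.outline_of('top','reject_tray')[0];vs,us=np.nonzero(r['mask'])
P=np.array([atz('top',u,v,.036)[:2]*1000 for u,v in list(zip(us,vs))[::9]],np.float32)
print(r['confidence'],cv2.minAreaRect(P))
E
```

```text
time: 16.23
eef_pos: [0.5144, -0.2445, 0.0513]
tcp_rot: [0.992, -0.126, 0.001, 0.0]
contact_force: [-0.2, 2.6, 6.7]
opening: 0.535
finger_force: 64.5
time: 16.82
eef_pos: [0.5111, -0.2429, 0.1264]
tcp_rot: [0.992, -0.126, -0.003, -0.001]
contact_force: [-0.1, 0.3, -8.4]
opening: 0.53
finger_force: 64.3
0.67 ((538.443115234375, 10.100662231445312), (201.99920654296875, 191.8161163330078), 85.22928619384766)
```

The switch is held, with about 8.4 N on the wrist. The tray centre is near (0.536, 0.009) with a yaw of about -5°. I'll carry it over there.

```bash
python3 -m handwheel '[[[0.02,0,0,0,-4.7],[0.02,0,0,0,-4.7],[0.02,0.001,-0.015,0,0],[0.02,0.001,-0.03,0,0],[0.02,0.001,-0.035,0,0],[0.02,0.001,-0.038,0,0],[0.02,0.001,-0.038,0,0],[0.02,0.001,-0.035,0,0],[0.02,0,-0.03,0,0],[0.02,0,-0.02,0,0],[0.02,0,-0.012,0,0],[0.02,0,0,0,0]]]'
python3 -m handwheel '[[[0.02,0,0,0,0],[0.02,0,0,0,0]]]'
python3 -c "
from h import *
im=viewer.read_camera('scene');cv2.imwrite('pics/s2.png',im[170:400,150:450].repeat(2,0).repeat(2,1))"
```

```text
time: 17.92
eef_pos: [0.5403, 0.0101, 0.1279]
tcp_rot: [0.999, -0.043, -0.001, -0.001]
contact_force: [-0.3, -0.7, -7.0]
opening: 0.524
finger_force: 64.8
time: 18.08
eef_pos: [0.5411, 0.0065, 0.1288]
tcp_rot: [0.999, -0.044, -0.001, 0.0]
contact_force: [0.6, 0.3, -8.0]
opening: 0.53
finger_force: 64.8
```

View pics/s2.png

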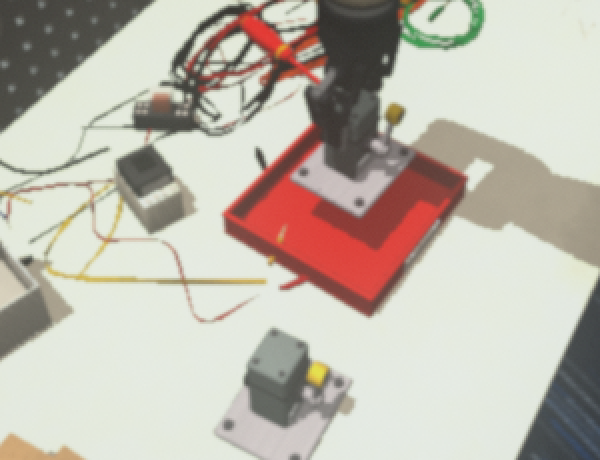

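The crop shows the switch hanging upright and level over the tray, and the left switch is still standing. I'll lower it.

```bash
python3 -m handwheel '[[[0.02,0,0,0.015,0],[0.02,0,0,0.02,0],[0.02,0,0,0.018,0],[0.02,0,0,0.01,0],[0.02,0,0,0.004,0],[0.02,0,0,0.001,0],[0.02,0,0,0,0],[0.02,0,0,0,0]]]'
python3 -m handwheel '[[[0.02,0,0,0.001,0],[0.02,0,0,0.001,0],[0.02,0,0,0.001,0],[0.02,0,0,0,0]]]'
```

```text
time: 18.8
eef_pos: [0.5426, 0.0069, 0.0627]
tcp_rot: [0.999, -0.044, 0.001, 0.0]
contact_force: [-0.4, 1.0, -7.8]
opening: 0.529
finger_force: 64.5
time: 19.13
eef_pos: [0.5414, 0.0074, 0.0584]
tcp_rot: [0.999, -0.044, 0.0, 0.0]
contact_force: [-0.5, 1.0, -9.0]
opening: 0.532
finger_force: 64.6
```

```bash
python3 -m handwheel '[[[0.02,0,0,0.001,0],[0.02,0,0,0.001,0],[0.02,0,0,0,0],[0.02,0,0,0,0]]]'
python3 -m handwheel '[[[0.02,0,0,0.001,0],[0.02,0,0,0,0],[0.02,0,0,0,0]]]'
```

```text
time: 19.47
eef_pos: [0.5415, 0.0073, 0.0564]
tcp_rot: [0.999, -0.044, 0.0, 0.0]
contact_force: [0.4, 0.4, -7.7]
opening: 0.534
finger_force: 64.9
time: 19.72
eef_pos: [0.5415, 0.0073, 0.0564]
tcp_rot: [0.999, -0.044, -0.0, 0.0]
contact_force: [-4.0, 1.7, 3.5]
opening: 0.535
finger_force: 65.7
```

Contact: the wrist force went from -7.7 to +3.5 N. I'll release, retreat and check.

```bash
python3 -m handwheel '[[[0.05,0,0,0,0],[0.06,0,0,0,0],[0.085,0,0,0,0],[0.085,0,0,0,0],[0.085,0,0,0,0],[0.085,0,0,-0.01,0],[0.085,0,0,-0.03,0],[0.085,0,0,-0.04,0],[0.085,0,0,-0.04,0],[0.085,0,0,-0.04,0],[0.085,0,0,0,0],[0.085,0,0,0,0]]]'
python3 -c "
from h import *
im=viewer.read_camera('scene');cv2.imwrite('pics/s3.png',im[100:400,150:450].repeat(2,0).repeat(2,1))"
```

```text
time: 20.72
eef_pos: [0.5435, 0.007, 0.2202]
tcp_rot: [0.999, -0.044, 0.004, 0.001]
contact_force: [0.0, -1.0, -1.0]
opening: 0.995
finger_force: 0.0
```

View pics/s3.png

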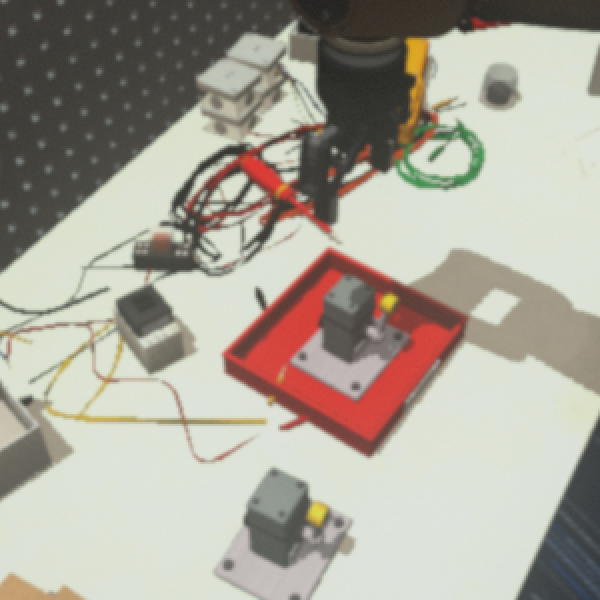

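The slack switch stands upright and flat in the tray at (345,350), and nothing else appears moved.

```bash
python3 -c "
from plant import sign_off
print(sign_off())"
```

```text
the job is handed in; nothing more can be done
None
```

I rocked both levers left and right, the left-hand switch first: the left one sprang back and still stands in its place, and the right one was slack, so it now stands upright in the red reject tray. The job is handed in at about 21 s.

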